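# Open the mounting press by four clicks and lock it

### The arm

A 7-joint arm with a two-finger parallel gripper is mounted at the origin on the work surface. World frame = base frame: x ahead of the robot, y to its left, z up, the work surface at z = 0. Lengths are in m, angles in degrees, forces in N, time in s.
With the tool pointing down it reaches from about 0.425 to 0.875 m from the base axis. Payload 4.7 kg.
Tool frame: the origin (TCP) lies midway between the tips of the shut fingers; the grasp point (between the pads) lies 19 mm behind it; y points along the fingers, x is the direction in which the jaws open and shut, and the axes are right-handed (so a half turn about y gives the same grasp; the last joint's range is limited). The gripper opens to 87 mm and grips with 3 to 60 N. Pads are 19 mm wide; open, the fingers measure 117 mm over their backs; the gripper's body (75 mm by 190 mm) begins 51 mm behind the grasp point.
Start: joints at [-69.208, 18.392, -4.016, 83.108, 1.295, 78.541, -3.26], TCP at [0.222, 0.611, 0.185] pointing down, gripper open.
Joint ranges: [-163.93, 163.93], [-17.29, 119.83], [-79.2, 71.16], [3.27, 140.29], [-89.18, 269.18], [5.43, 117.66], [-154.24, 154.24]. Speed limits (degrees/s): [147.25, 147.25, 180, 180, 180, 180, 180].

### API

Orientations are given as [roll, pitch, yaw] about the fixed x, y, z axes, in that order (R = Rz(yaw) Ry(pitch) Rx(roll)).
In Python, from cell import env gives the robot as it stands.
- The arm moves only by the tool carry_out, never from a script. Its argument "targets" is a list of rows, each a list of 2 entries, a list of its own where there are three numbers: the shift along the tool's x, y, z in mm, then the turn, a rotation vector about the tool's x, y, z in degrees. A call has 1 to 12 rows; each row shifts and turns the commanded pose from where the row before left it, along the tool's axes as they then stand; what a row does not reach is not made up. A row lasts 1/10 s, in which the tool goes at most 50 mm and 8.59 degrees, less where a joint would pass 70% of its speed; a pose out of reach is approached as far as the arm can. A call with a gripper value outside its range is refused whole. "jaw" is the opening, from 0 (shut) to 1 (fully open), set as the call begins (left out, the last holds). The fingers move at their own pace and stop on an object; "squeeze" is the grip in N (left out, the last holds). Time passes only in rows, so rows that do not move let the fingers close. It gives the time, the measured TCP pose, the force and the opening at its end, in the units of the state.
- env.get_obs(): the state, without advancing time (a new reading comes with each control period).
- env.read_camera(name): name is "side" or "top"; returns the picture (400x640x3 uint8, red, green, blue); there is no depth.
- env.get_calibration(name): a dict with "fx", "fy", "cx", "cy" (pixels), "R" (3x3) and "t" (3): a world point X has camera coordinates R X + t. Camera axes: x right, y down, z forward; pixel columns grow to the right and rows downward; lengths in m; the calibration is good to about 2 mm. A picture is of the moment at which its call begins. get_calibration takes no time and is no camera call.
- env.sign_off(): hands the job in, once; it reports no verdict.
Trained networks look in the newest picture that a camera, given by its name, has taken for a name from the list of things; names that differ only in an ending like _2 or _b are one class to them, and where a whole thing is asked for, a point or a joint stands for the part that bears it (a point fixed in the world has none). Each returns a list of dicts, best first, with "p" (0 to 1); they miss things now and then, are a little off and sometimes report something else, mostly with a low value. They report only what shows in the picture. A call takes as long as a camera call.
- env.outline_of(camera, label): "mask" (400x640 bool, what is visible of it) and "xy" ([column, row] in pixels, amid what is visible of it).
The state is a dict: "time_s": time; "qpos": joint angles; "joint_velocities": joint speeds; "effort": joint torques, N m; "tool_pos": TCP position; "tool_rot": TCP orientation; "force": force on the tool from outside, world axes, zero at the start; "wrist_torque": the same for the moment, N m; "grip_width": finger opening in m.
Only numpy, scipy, OpenCV 4.12 (cv2) and the standard library are available. Lean on these libraries where they do the work, as an engineer would, in place of code of your own. Each camera call takes 0.05 s, during which the arm holds its last target.

### The job

Open the roller gap of the mounting press for a thicker board: turn its black bar knob clockwise (seen from above) by exactly four clicks, without overshooting; the worn knob has some free play before it catches, and only the clicks count. Then gently push the lock lever at the other end of the press all the way over to the press's far side, and let everything go. Do not disturb the jar, the tape roll or the folding magnifier beside the press.

Things in the scene. Friction and masses are not known exactly. Their poses are not given: they have to be found in the camera images.
- press: Grey table-top mounting press, fixed, 200 (x) x 420 (y) mm; origin at the centre of its underside. Its x points to its far side (at yaw 0 away from the robot), y along its rollers, z up. Two end housings, 140 (x) x 90 (y) mm, 120 mm high, stand at y = -150 mm (knob on top) and y = +150 mm (lever on top). The two rollers and two feed plates between them are lower than 110 mm.
- knob_grip (a point): Point on the knob's upright axis at the height to grip, 155 mm above the table. The black knob is a disc of 54 mm diameter with a straight bar on top, 50 mm long and 14 mm thick, that runs from 24 mm under this point (the disc's top) to 9 mm over it. This frame's x runs along the bar, z up. It turns about z. It is worn and sits on a click wheel hidden in the housing (see knob_collar).
- knob_collar (a point): Top of the steel collar under the knob, on its axis. Stops are 10 degrees (0.175 rad) apart. The knob first turns idly (under 0.05 N m) through 0 to 0.7 rad of free play, how much is not known. Leaving a stop then takes about 0.35 N m, falling to nothing at the crest half-way; there the wheel jumps ahead into the next stop (the click) and the knob runs idle for about 0.09 rad until that stop resists in turn.
- roller_mid (a point): Top of the upper roller (38 mm diameter) half-way along it, about 101 mm above the table. The roller rises 0.5 mm for each click clockwise, less than these readings can show.
- lever: Lock lever; origin at its pivot, at x 0, y +150 mm, z 142 mm in the press's frame. It swings in the press's x-z plane between hard stops, from leaning 0.5 rad to the press's near (-x) side to leaning 0.5 rad to its far (+x) side, which is locked. It starts within 0.12 rad of the near stop, moves against light friction (about 1 N at its tip) and stays where it is left. Push it with less than 25 N.
- lever_tip (a point): Centre of the black ball (26 mm diameter) on top of the lever, 80 mm from its pivot on a 10 mm steel rod: in the press's frame at x -38 mm, z 212 mm on the near stop and x +38 mm, z 212 mm on the far stop (222 mm when upright). Below it a block 70 (x) x 50 (y) mm reaches up to 155 mm above the table at its middle.
- jar_center (a point): Bystander: paint jar, 56 mm across, 75 mm high, standing on the table in front of the press; point half-way up.
- tape_center (a point): Bystander: roll of tape, 90 mm across, 24 mm high, lying in front of the press; its centre.
- loupe_center (a point): Bystander: steel folding magnifier, 45 x 45 x 55 mm, standing behind the press; its centre.

How it is judged (in metres and radians):
On the way, in this order (a step that is already met when the one before it is completed fails the run):
1. the press is opened by exactly four clicks, the lever not yet thrown (distance of roller_mid from where it was at the start of the episode between 0.0017 and 0.0023 m and z of roller_mid in the frame of press above 0.101 m and x of lever_tip in the frame of press below -0.01 m), for 0.3 s.
2. the lever is thrown to its far side (x of lever_tip in the frame of press above 0.031 m), for 0.2 s.
At the end, for the whole second after the job is handed in: the upper roller stands four clicks (2.0 mm, within 0.3 mm) higher than at the start and the lock lever leans to the far side within 0.1 rad of its stop (ball at least 31 mm beyond the pivot) (distance of roller_mid from where it was at the start of the episode between 0.0017 and 0.0023 m and z of roller_mid in the frame of press above 0.101 m and x of lever_tip in the frame of press above 0.031 m); the robot touches nothing.
It fails at once if the jar is shoved or knocked over (distance of jar_center from where it was at the start of the episode above 0.02 m or angle between jar_center's own z axis and vertical above 0.5 rad).
It fails at once if the tape roll is shoved or knocked over (distance of tape_center from where it was at the start of the episode above 0.02 m or angle between tape_center's own z axis and vertical above 0.5 rad).
It fails at once if the magnifier is shoved or knocked over (distance of loupe_center from where it was at the start of the episode above 0.02 m or angle between loupe_center's own z axis and vertical above 0.5 rad).
It fails at once if the knob is turned more than half a click past the fourth (distance of roller_mid from where it was at the start of the episode above 0.0024 m).
It fails at once if the lever is pushed with over 25 N (contact force between lever and anything else above 25 N).
It also fails if it takes over 72 s, if anything falls off the work surface, if the arm or the gripper's body presses on something with over 40 N, if the wrist force passes 120 N, or if a joint passes its speed limit or range.

## Working session

There is one attempt and no reset: what is moved stays moved. The work goes in short steps, Python scripts to look and compute and a tool call to move; the robot and the scene stay as the last step left them, time stands still between calls to the robot, and variables do not carry over. Pictures are saved under pics/ and viewed, and the job is handed in when it is done.

Besides the shell and the picture viewer there is one more tool, called as name(argument=value, ...), one argument or row to a line, values as JSON. carry_out: Moves the arm, as the interface text tells. Its arguments: {"type":"object","properties":{"targets":{"type":"array","items":{"type":"array"}},"jaw":{"type":"number"},"squeeze":{"type":"number"}},"required":["targets"]}

```bash
ls; mkdir -p pics; python3 - <<'E'
from cell import env
import cv2
print(env.get_obs())
for c in ("side","top"):
    im=env.read_camera(c); cv2.imwrite(f"pics/{c}0.png",im[:,:,::-1])
    k=env.get_calibration(c); print(c,k)
E
```

```text
pics
{'time_s': 0.0, 'qpos': array([-69.20772933,  18.43824418,  -4.01382248,  83.17461185,
         1.2948026 ,  78.5384714 ,  -3.25992906]), 'joint_velocities': array([-0.00960401, -0.15466138,  0.02778679,  0.04989784,  0.01012593,
        0.04341466,  0.06601238]), 'effort': array([ 3.87464306e-04, -4.91284096e+01, -4.03589364e-01, -3.12527239e+01,
       -6.37747790e-02,  4.37710178e-02,  1.87242508e-04]), 'tool_pos': array([0.22200698, 0.6102669 , 0.1840731 ]), 'tool_rot': array([-90.00597522,   0.10610679,  70.01587671]), 'force': array([1.06115984, 0.63886702, 0.02998552]), 'wrist_torque': array([0.02398202, 0.02249522, 0.00355747]), 'grip_width': 0.0872480563871207}
side {'fx': 424.1845921064212, 'fy': 424.1845921064212, 'cx': 321.3491329558045, 'cy': 201.96646595865712, 'R': array([[-0.94958092, -0.31323949,  0.01330782],
       [-0.24154768,  0.70386863, -0.66799975],
       [ 0.19987695, -0.63753429, -0.7440425 ]]), 't': array([0.53841118, 0.23701305, 0.72077339])}
top {'fx': 451.18550900823965, 'fy': 451.18550900823965, 'cx': 320.020103651834, 'cy': 204.59535175570747, 'R': array([[ 0.01040744, -0.99981671, -0.01606952],
       [-0.99327668, -0.00848375, -0.11545326],
       [ 0.11529577,  0.01716306, -0.99318292]]), 't': array([0.02971904, 0.55854884, 1.0509158 ])}
```

View pics/side0.png

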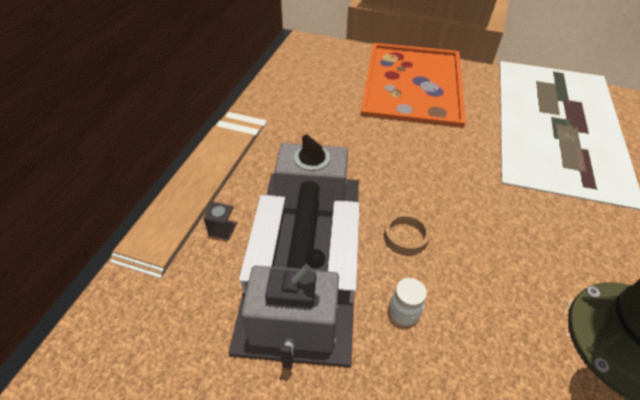

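View pics/top0.png

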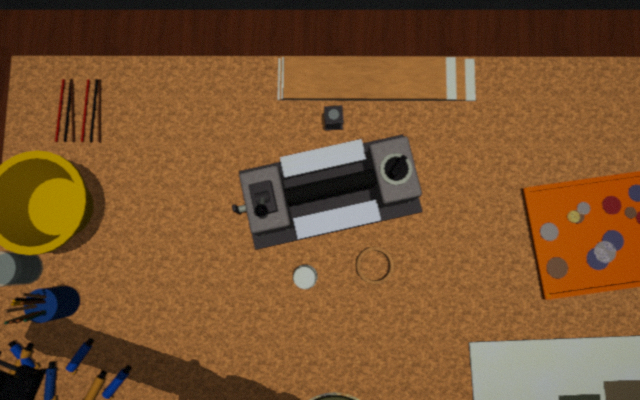

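```bash
cat > h.py <<'E'
from cell import env
import numpy as np, cv2
K={c:env.get_calibration(c) for c in("side","top")}
def proj(c,X):
    k=K[c]; p=k["R"]@np.asarray(X,float)+k["t"]; return np.array([k["fx"]*p[0]/p[2]+k["cx"],k["fy"]*p[1]/p[2]+k["cy"]])
def ray(c,uv,z):
    k=K[c]; d=k["R"].T@np.array([(uv[0]-k["cx"])/k["fx"],(uv[1]-k["cy"])/k["fy"],1.]); o=-k["R"].T@k["t"]
    return o+d*(z-o[2])/d[2]
E
python3 - <<'E'
from h import *
names={"press":0.06,"knob_grip":0.155,"lever":.18,"lever_tip":.212,"roller_mid":.1,"jar_center":.0375,"tape_center":.012,"loupe_center":.027}
for c in("side","top"):
    im=env.read_camera(c)
    ov=im.copy()
    for n,z in names.items():
        r=env.outline_of(c,n)
        for d in r[:2]: print(c,n,round(d["p"],2),np.round(d["xy"],1),d["mask"].sum(),ray(c,d["xy"],z).round(4))
        if r: np.save(f"m_{c}_{n}.npy",r[0]["mask"])
print(env.get_obs()["time_s"])
E
```

```text
side press 0.33 [220.5 221.5] 908 [0.7588 0.0334 0.06  ]
side knob_grip 0.69 [310.7 152.3] 610 [ 0.6259 -0.1078  0.155 ]
side lever 0.62 [218.8 221.6] 891 [0.6972 0.1162 0.18  ]
side lever 0.56 [311.2 261.3] 430 [0.5388 0.1394 0.18  ]
side lever_tip 0.83 [311.5 262.6] 467 [0.5305 0.1615 0.212 ]
side roller_mid 0.91 [302.8 223.4] 1745 [0.5974 0.0174 0.1   ]
side jar_center 0.57 [410.1 299.6] 1362 [0.3849 0.0684 0.0375]
side tape_center 0.71 [409.1 225.4] 978 [ 0.4159 -0.1145  0.012 ]
side loupe_center 0.73 [218.7 223.8] 830 [0.777  0.0173 0.027 ]
top press 0.72 [328.7 189.8] 14348 [0.5902 0.0145 0.06  ]
top knob_grip 0.81 [397.5 165.8] 476 [ 0.6292 -0.1323  0.155 ]
top lever 0.65 [259.9 207.8] 169 [0.5334 0.1572 0.18  ]
top lever_tip 0.44 [259.8 207.3] 151 [0.5309 0.1525 0.212 ]
top roller_mid 0.88 [329.8 185.5] 1510 [0.5941 0.0122 0.1   ]
top roller_mid 0.23 [306.9 277.9] 454 [0.3871 0.0612 0.1   ]
top jar_center 0.96 [303.4 276.6] 455 [0.3871 0.0722 0.0375]
top tape_center 0.79 [385.1 267.8] 509 [ 0.4091 -0.1226  0.012 ]
top loupe_center 0.7 [334.  120.1] 459 [0.769  0.0028 0.027 ]
1.0
```

```bash
python3 - <<'E'
import cv2
t=cv2.imread("pics/top0.png"); cv2.imwrite("pics/topz.png",cv2.resize(t[120:260,225:430],None,fx=3.9,fy=3.9,interpolation=cv2.INTER_CUBIC))
t=cv2.imread("pics/side0.png"); cv2.imwrite("pics/sidez.png",cv2.resize(t[125:375,225:375],None,fx=2.4*1,fy=2.4,interpolation=cv2.INTER_CUBIC))
t=cv2.imread("pics/side0.png"); cv2.imwrite("pics/sidek.png",cv2.resize(t[125:205,265:365],None,fx=7,fy=7,interpolation=cv2.INTER_CUBIC))
E
```

```text
(no output)
```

View pics/topz.png

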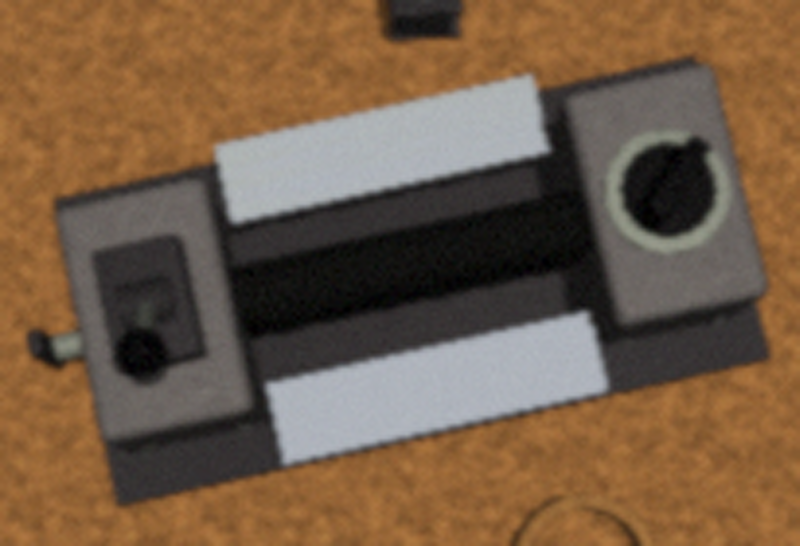

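View pics/sidek.png

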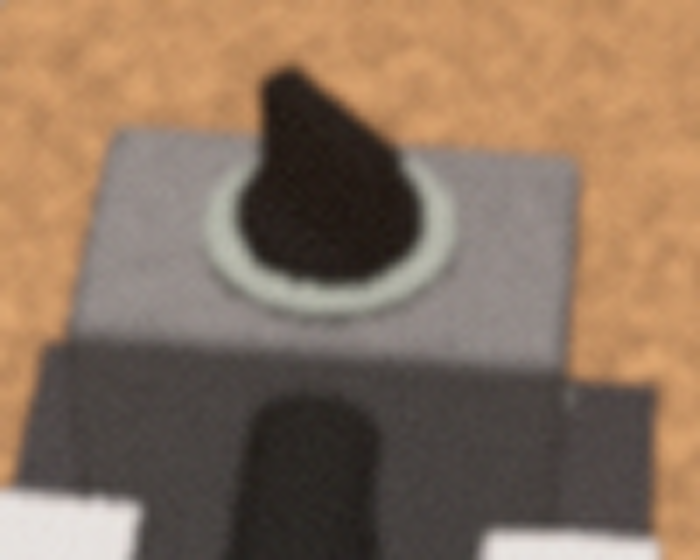

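View pics/sidez.png

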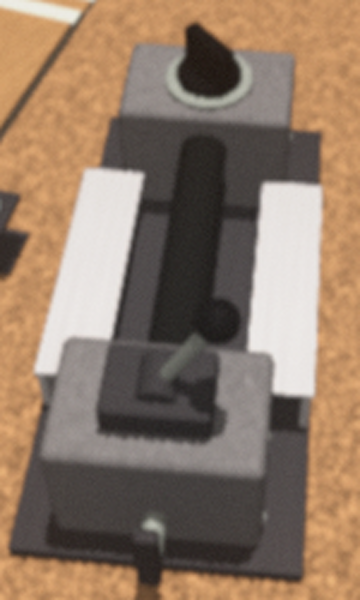

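```bash
cat > fit.py <<'E'
from h import *
from scipy.optimize import least_squares
T=lambda p:np.array(p)/3.9+np.array([225,120])-0.4
S=lambda p:np.array(p)/2.4+np.array([225,125])-0.3
SK=lambda p:np.array(p)/7+np.array([265,125])-0.43
pts=[("top",T((565,97)),(.07,-.105)),("top",T((712,63)),(.07,-.195)),("top",T((766,292)),(-.07,-.195)),("top",T((617,325)),(-.07,-.105)),
("top",T((58,205)),(.07,.195)),("top",T((204,170)),(.07,.105)),("top",T((251,412)),(-.07,.105)),("top",T((108,441)),(-.07,.195)),
("side",SK((118,127)),(.07,-.195)),("side",SK((580,158)),(-.07,-.195)),("side",SK((566,372)),(-.07,-.105)),("side",SK((74,342)),(.07,-.105)),
("side",S((63,340)),(.07,.105)),("side",S((273,355)),(-.07,.105)),("side",S((266,478)),(-.07,.195)),("side",S((40,460)),(.07,.195))]
def P2W(q,X):
    c,s=np.cos(q[2]),np.sin(q[2]); return np.array([q[0]+c*X[0]-s*X[1],q[1]+s*X[0]+c*X[1],X[2]])
def f(q): return np.concatenate([proj(c,P2W(q,(x,y,.12)))-uv for c,uv,(x,y) in pts])
r=least_squares(f,[.59,.015,.2],loss="soft_l1"); q=r.x
print("press",q[:2].round(4),"yaw",np.degrees(q[2]).round(2)); print(f(q).reshape(-1,2).round(1).tolist())
np.save("press.npy",q)
print("knob",P2W(q,(0,-.15,.155)),"pivot",P2W(q,(0,.15,.142)))
# knob fit
kx=P2W(q,(0,-.15,0))
def hull(c,o,a,R=.027):
    t=np.linspace(0,2*np.pi,60)
    disc=[(R*np.cos(u),R*np.sin(u),z) for u in t for z in (.119,.131)]
    ca,sa=np.cos(a),np.sin(a)
    bar=[(ca*i*.025-sa*j*.007,sa*i*.025+ca*j*.007,z) for i in(-1,1) for j in(-1,1) for z in(.131,.164)]
    m=np.zeros((400*8,640*8),np.uint8)
    for L in(disc,bar):
        p=np.array([proj(c,np.array([o[0],o[1],0])+X) for X in L]); h=cv2.convexHull(((p+.5)*8).astype(np.float32)).astype(np.int32)
        cv2.fillPoly(m,[h],1)
    return cv2.resize(m.astype(np.float32),(640,400),interpolation=cv2.INTER_AREA)
obs={}
for c in("side","top"):
    im=cv2.imread(f"pics/{c}0.png").astype(float).max(2)
    u=proj(c,(kx[0],kx[1],.14)).astype(int); w=22
    obs[c]=(im,(slice(u[1]-w,u[1]+w),slice(u[0]-w,u[0]+w)))
def ncc(a,b): a=a-a.mean();b=b-b.mean(); return (a*b).sum()/np.sqrt((a*a).sum()*(b*b).sum())
def score(a,o,only=None):
    s=[]
    for c in("side","top"):
        if only and c!=only: continue
        im,sl=obs[c]; dark=np.clip((90-im[sl])/50,0,1)
        s.append(ncc(dark,hull(c,o,a)[sl]))
    return np.mean(s)
if __name__=="__main__":
    from scipy.optimize import minimize
    for only in("side","top",None):
        A=np.arange(-90,90,5); s=[score(np.radians(a),kx,only) for a in A]; b=A[np.argmax(s)]
        m=minimize(lambda v:-score(np.radians(b+v[0]*5),kx[:2]+v[1:]*.002,only),[0,0,0],method="Nelder-Mead",options=dict(initial_simplex=[[0,0,0],[1,0,0],[0,1,0],[0,0,1]],maxiter=80))
        print(only,b,max(s),"->",b+m.x[0]*5,kx[:2]+m.x[1:]*.002,-m.fun)
E
python3 fit.py
```

```text
press [0.5956 0.0166] yaw 13.03
[[-2.6, -1.3], [-1.1, -1.2], [0.1, 0.5], [-1.5, 0.8], [-3.7, -0.2], [-1.7, 0.1], [-0.8, -0.9], [-4.2, 0.6], [-0.2, -1.5], [1.7, -1.1], [1.4, -0.8], [-1.2, -1.9], [1.1, -3.3], [1.6, -2.1], [0.6, 0.1], [-1.7, -1.3]]
knob [ 0.62942087 -0.1295393   0.155     ] pivot [0.56177662 0.16273498 0.142     ]
side -40 0.8173296162019033 -> -48.37041823016219 [ 0.63598491 -0.13580044] 0.8555199565938101
top -40 0.7580673483644833 -> -33.27212666389673 [ 0.6294721  -0.13277125] 0.7988073845706102
None -40 0.7876984822831933 -> -39.011001806201094 [ 0.63156453 -0.13294216] 0.8122447338181837
```

```bash
cat > ov.py <<'E'
from fit import *
def over(c,o,a,fn,src=None,w=24,sc=12):
    im=cv2.imread(src or f"pics/{c}0.png"); u=proj(c,(o[0],o[1],.14)).astype(int)
    z=cv2.resize(im[u[1]-w:u[1]+w,u[0]-w:u[0]+w],None,fx=sc,fy=sc,interpolation=cv2.INTER_CUBIC); z=np.clip(z.astype(float)*1.6,0,255).astype(np.uint8)
    h=cv2.resize(hull(c,o,a)[u[1]-w:u[1]+w,u[0]-w:u[0]+w],None,fx=sc,fy=sc)
    cn,_=cv2.findContours((h>.5).astype(np.uint8),0,2); z2=z.copy(); cv2.drawContours(z2,cn,-1,(0,255,0),1)
    # bar box
    ca,sa=np.cos(a),np.sin(a)
    for zz in(.131,.164):
        p=np.array([proj(c,(o[0]+ca*i-sa*j,o[1]+sa*i+ca*j,zz)) for i,j in((-.025,-.007),(.025,-.007),(.025,.007),(-.025,.007))])
        cv2.polylines(z2,[((p-(u-w)+.5)*sc).astype(np.int32)],True,(0,0,255) if zz>.15 else (255,0,0),1)
    return np.hstack([z,z2])[:600]
E
python3 - <<'E'
from ov import *
o=(.6305,-.1325); a=np.radians(-38)
A=over("top",o,a,0,w=16,sc=18); B=over("side",o,a,0,w=16,sc=18)
cv2.imwrite("pics/ov1.png",cv2.resize(np.vstack([A,B]),(600,600)))
E
```

```text
press [0.5956 0.0166] yaw 13.03
[[-2.6, -1.3], [-1.1, -1.2], [0.1, 0.5], [-1.5, 0.8], [-3.7, -0.2], [-1.7, 0.1], [-0.8, -0.9], [-4.2, 0.6], [-0.2, -1.5], [1.7, -1.1], [1.4, -0.8], [-1.2, -1.9], [1.1, -3.3], [1.6, -2.1], [0.6, 0.1], [-1.7, -1.3]]
knob [ 0.62942087 -0.1295393   0.155     ] pivot [0.56177662 0.16273498 0.142     ]
```

View pics/ov1.png

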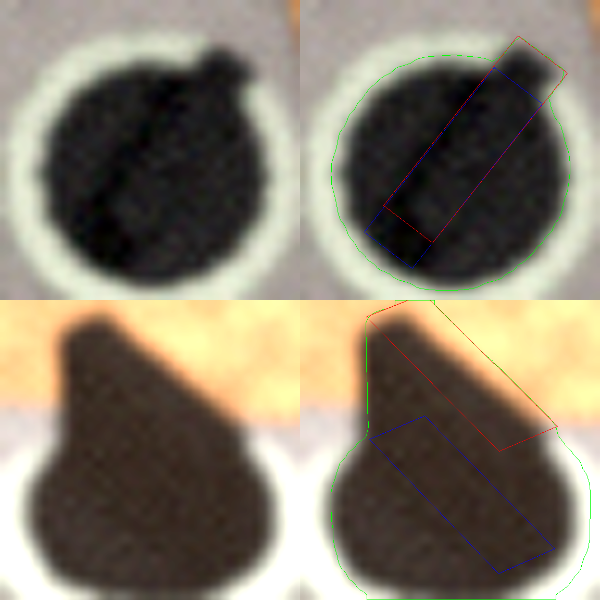

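carry_out(
  targets=[
    [[0,-25,0],[0,0,0]],
    [[0,-25,0],[0,0,0]],
    [[0,-25,0],[0,0,0]],
    [[0,-25,0],[0,0,0]],
    [[-23.3,0,-26.6],[0,0,0]],
    [[-23.3,0,-26.6],[0,0,0]],
    [[-23.3,0,-26.6],[0,0,0]],
    [[-23.3,0,-26.6],[0,0,0]],
    [[-23.3,0,-26.6],[0,0,0]],
    [[-23.3,0,-26.6],[0,0,0]],
    [[-23.3,0,-26.6],[0,0,0]],
    [[-23.3,0,-26.6],[0,0,0]],
  ],
  jaw=1,
)

```text
time_s: 2.2
tool_pos: [0.3591, 0.3616, 0.2854]
tool_rot: [-90.0, -0.0, 70.0]
force: [0.7, -0.4, 1.1]
grip_width: 0.0874
```

carry_out(
  targets=[
    [[-23.3,0,-26.6],[0,0,0]],
    [[-23.3,0,-26.6],[0,0,0]],
    [[-23.3,0,-26.6],[0,0,0]],
    [[-23.3,0,-26.6],[0,0,0]],
    [[-23.3,0,-26.6],[0,0,0]],
    [[-23.3,0,-26.6],[0,0,0]],
    [[-23.3,0,-26.6],[0,0,0]],
    [[-23.3,0,-26.6],[0,0,0]],
    [[-23.3,0,-26.6],[0,0,0]],
    [[-23.3,0,-26.6],[0,0,0]],
  ],
)

```text
time_s: 3.2
tool_pos: [0.5293, 0.0518, 0.2855]
tool_rot: [-90.0, -0.0, 70.0]
force: [0.1, -0.5, -0.5]
grip_width: 0.0869
```

carry_out(
  targets=[
    [[-23.3,0,-26.6],[0,0,0]],
    [[-23.3,0,-26.6],[0,0,0]],
    [[-23.3,0,-26.6],[0,0,0]],
    [[-23.3,0,-26.6],[0,0,0]],
    [[-23.3,0,-26.6],[0,0,0]],
    [[-23.3,0,-26.6],[0,0,0]],
    [[0,10,0],[0,4,0]],
    [[0,15,0],[0,4,0]],
    [[0,15,0],[0,4,0]],
    [[0,15,0],[0,4,0]],
    [[0,10,0],[0,3,0]],
    [[0,0,0],[0,0,0]],
  ],
)

```text
time_s: 4.4
tool_pos: [0.6301, -0.1323, 0.2185]
tool_rot: [-89.9, 0.1, 51.0]
force: [-0.5, -0.4, -0.4]
grip_width: 0.0871
```

```bash
python3 - <<'E'
from h import *
o=env.get_obs(); print(o["time_s"],o["qpos"].round(1),o["tool_pos"],o["tool_rot"],o["force"],o["wrist_torque"])
z=[]
for c in("side","top"):
    im=env.read_camera(c)[:,:,::-1].copy(); cv2.imwrite(f"pics/{c}1.png",im)
    u=proj(c,o["tool_pos"]); print(c,u); 
    u=u.astype(int); z.append(cv2.resize(im[max(0,u[1]-40):u[1]+60,u[0]-50:u[0]+50],(400,400)))
cv2.imwrite("pics/hov.png",np.hstack(z))
E
```

```text
4.4 [-20.4  19.6  39.   82.3 -12.2  82.6  69.6] [ 0.63011817 -0.13228554  0.21845332] [-8.98539802e+01  8.42186913e-02  5.10274167e+01] [-0.46294309 -0.43018806 -0.38566093] [-0.00030878 -0.01670848  0.02794327]
side [312.74264844 116.83952862]
top [402.35515521 158.97858327]
```

View pics/hov.png

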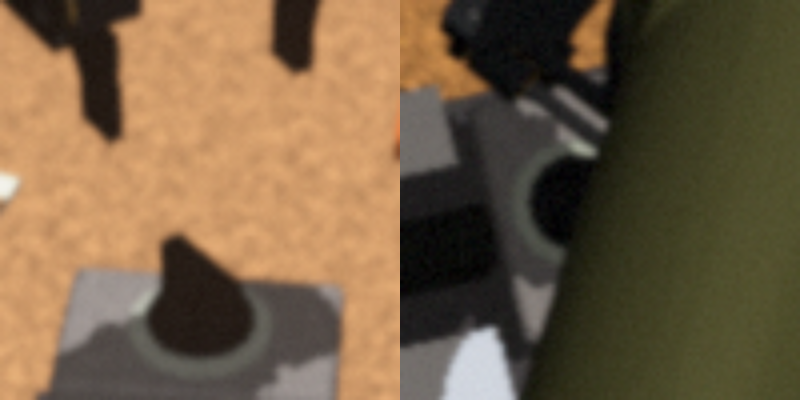

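```bash
python3 - <<'E'
from h import *
im=cv2.imread("pics/side1.png"); u=proj("side",(0.6301,-.1323,.2185)); print(u)
z=cv2.resize(im[50:190,230:390],None,fx=4,fy=4,interpolation=cv2.INTER_CUBIC)
z=np.clip(z.astype(float)*1.7,0,255).astype(np.uint8)
for X,c in (((.6301,-.1323,.2185),(0,0,255)),((.6301+.0435*.629,-.1323+.0435*.777,.2185),(0,255,0)),((.6301-.0435*.629,-.1323-.0435*.777,.2185),(0,255,0)),((.6301,-.1323,.164),(255,0,0))):
    p=((proj("side",X)-[230,50]+.5)*4).astype(int); cv2.circle(z,tuple(map(int,p)),4,c,-1)
cv2.imwrite("pics/s1z.png",z)
E
```

```text
[312.75469045 116.81589564]
```

View pics/s1z.png

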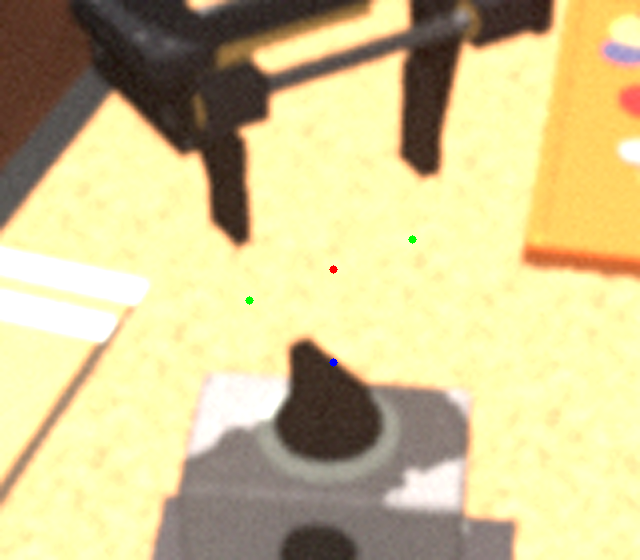

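```bash
python3 - <<'E'
from h import *
im=cv2.imread("pics/top1.png")
z=cv2.resize(im[90:230,340:480],None,fx=4.2,fy=4.2,interpolation=cv2.INTER_CUBIC)
z=np.clip(z.astype(float)*1.7,0,255).astype(np.uint8)
for s,c in ((0,(0,0,255)),(1,(0,255,0)),(-1,(0,255,0))):
  for h,r in((.2185,4),(.2545,2)):
    X=(.6301+s*.0435*.629,-.1323+s*.0435*.777,h)
    p=((proj("top",X)-[340,90]+.5)*4.2).astype(int); cv2.circle(z,tuple(map(int,p)),r,c,-1)
cv2.imwrite("pics/t1z.png",z)
E
```

```text
(no output)
```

View pics/t1z.png

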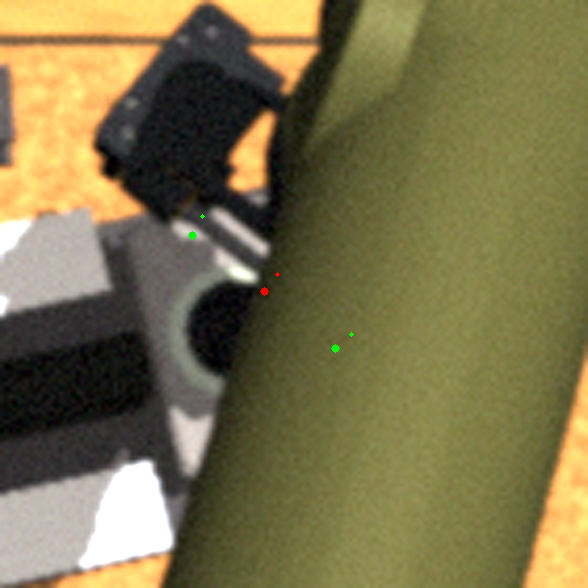

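carry_out(
  targets=[
    [[0,0,0],[0,0,0]],
    [[0,0,0],[0,0,0]],
    [[0,0,0],[0,0,0]],
    [[0,0,0],[0,0,0]],
    [[0,0,0],[0,0,0]],
  ],
  jaw=0.4,
)

```text
time_s: 5.0
tool_pos: [0.6311, -0.1329, 0.2203]
tool_rot: [-90.0, -0.0, 51.0]
force: [-0.2, 0.3, 0.2]
grip_width: 0.0553
```

```bash
cat > look.py <<'E'
from h import *
import sys
n=sys.argv[1]; o=env.get_obs(); p0=o["tool_pos"]; print(o["time_s"],p0.round(4),o["tool_rot"].round(1),o["grip_width"],o["force"].round(2),o["wrist_torque"].round(3))
im=env.read_camera("side")[:,:,::-1]; cv2.imwrite(f"pics/side_{n}.png",im)
from scipy.spatial.transform import Rotation as Ro
R=Ro.from_euler("xyz",o["tool_rot"],degrees=True).as_matrix()
z=cv2.resize(im[50:190,230:390],None,fx=4,fy=4,interpolation=cv2.INTER_CUBIC)
z=np.clip(z.astype(float)*1.7,0,255).astype(np.uint8)
for s,c in ((0,(0,0,255)),(.5,(0,255,0)),(-.5,(0,255,0))):
    X=p0+R[:,0]*s*o["grip_width"]
    p=((proj("side",X)-[230,50]+.5)*4).astype(int); cv2.circle(z,tuple(map(int,p)),3,c,-1)
cv2.imwrite(f"pics/{n}.png",z)
E
python3 look.py a2
```

```text
5.0 [ 0.6311 -0.1329  0.2203] [-90.  -0.  51.] 0.05526710542978117 [-0.21  0.29  0.17] [ 0.007 -0.019 -0.074]
```

View pics/a2.png

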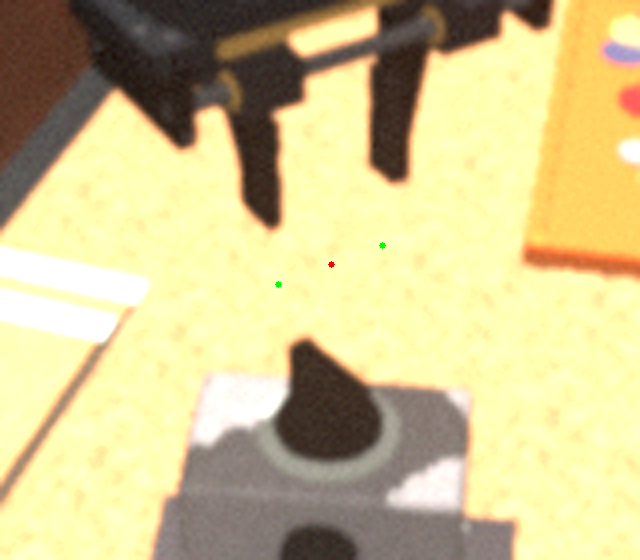

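carry_out(
  targets=[
    [[0,10,0],[0,0,0]],
    [[0,10,0],[0,0,0]],
    [[0,10,0],[0,0,0]],
    [[0,10,0],[0,0,0]],
    [[0,8,0],[0,0,0]],
    [[0,0,0],[0,0,0]],
  ],
)

```text
time_s: 5.65
tool_pos: [0.6301, -0.1325, 0.1703]
tool_rot: [-89.9, 0.1, 51.0]
force: [-0.2, 0.5, 0.0]
grip_width: 0.0347
```

```bash
python3 look.py a3
```

```text
5.65 [ 0.6301 -0.1325  0.1703] [-89.9   0.1  51. ] 0.03469459797101933 [-0.23  0.54  0.02] [-0.031  0.018  0.001]
```

View pics/a3.png

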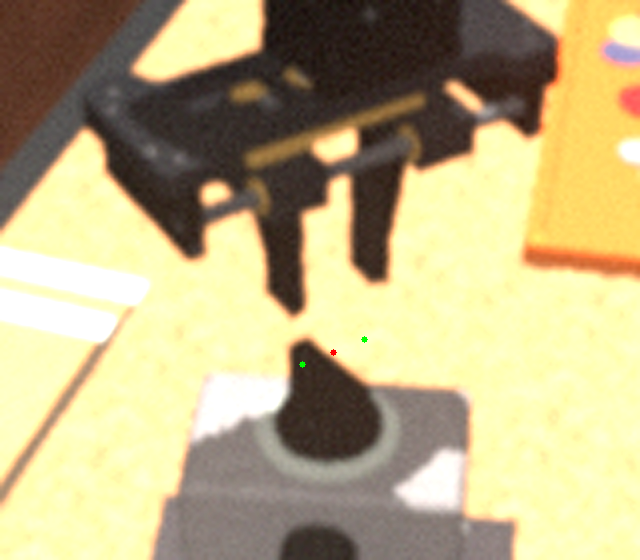

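carry_out(
  targets=[
    [[0,5,0],[0,0,0]],
    [[0,5,0],[0,0,0]],
    [[0,5,0],[0,0,0]],
    [[0,5,0],[0,0,0]],
    [[0,5,0],[0,0,0]],
    [[0,5,0],[0,0,0]],
    [[0,0,0],[0,0,0]],
  ],
)

```text
time_s: 6.4
tool_pos: [0.6305, -0.1327, 0.1412]
tool_rot: [-89.9, 0.0, 51.0]
force: [0.8, -0.3, 0.3]
grip_width: 0.0347
```

```bash
python3 look.py a4
```

```text
6.4 [ 0.6305 -0.1327  0.1412] [-89.9   0.   51. ] 0.03471852333966179 [ 0.78 -0.26  0.29] [-0.086  0.05  -0.001]
```

View pics/a4.png

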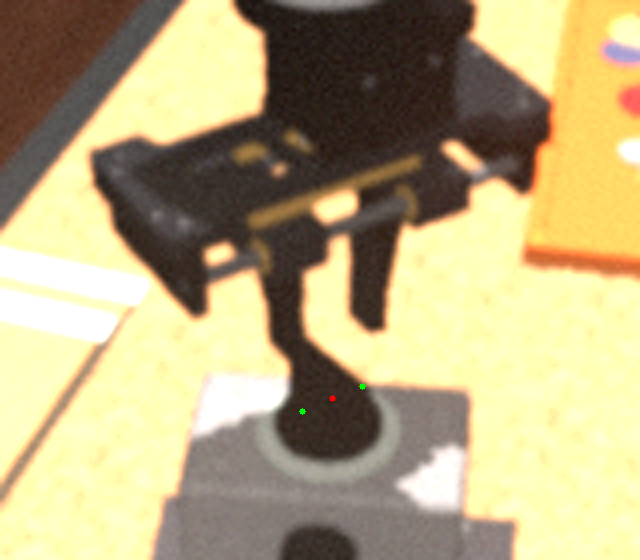

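carry_out(
  targets=[
    [[0,2,0],[0,0,0]],
    [[0,2,0],[0,0,0]],
    [[0,2,0],[0,0,0]],
    [[0,1,0],[0,0,0]],
    [[0,0,0],[0,0,0]],
  ],
)

```text
time_s: 6.95
tool_pos: [0.631, -0.1328, 0.135]
tool_rot: [-90.0, 0.0, 51.0]
force: [0.1, -0.3, -0.6]
grip_width: 0.0349
```

carry_out(
  targets=[
    [[0,1,0],[0,0,0]],
    [[0,1,0],[0,0,0]],
    [[0,1,0],[0,0,0]],
    [[0,0,0],[0,0,0]],
  ],
)

```text
time_s: 7.35
tool_pos: [0.6309, -0.1328, 0.132]
tool_rot: [-90.0, 0.0, 51.0]
force: [0.0, 0.5, -0.7]
grip_width: 0.0346
```

carry_out(
  targets=[
    [[0,1,0],[0,0,0]],
    [[0,1,0],[0,0,0]],
    [[0,1,0],[0,0,0]],
    [[0,0,0],[0,0,0]],
  ],
)

```text
time_s: 7.75
tool_pos: [0.6309, -0.1328, 0.1289]
tool_rot: [-90.0, 0.0, 51.0]
force: [1.1, -0.9, 0.4]
grip_width: 0.0347
```

carry_out(
  targets=[
    [[0,1,0],[0,0,0]],
    [[0,1,0],[0,0,0]],
    [[0,1,0],[0,0,0]],
    [[0,0,0],[0,0,0]],
  ],
)

```text
time_s: 8.15
tool_pos: [0.6309, -0.1328, 0.126]
tool_rot: [-90.0, 0.0, 51.0]
force: [0.1, -0.6, -0.5]
grip_width: 0.0349
```

carry_out(
  targets=[
    [[0,2,0],[0,0,0]],
    [[0,2,0],[0,0,0]],
    [[0,2,0],[0,0,0]],
    [[0,2,0],[0,0,0]],
    [[0,2,0],[0,0,0]],
    [[0,0,0],[0,0,0]],
  ],
)

```text
time_s: 8.75
tool_pos: [0.6308, -0.1327, 0.1157]
tool_rot: [-90.0, 0.0, 51.0]
force: [-0.1, 0.0, -0.8]
grip_width: 0.0344
```

```bash
python3 look.py a5
```

```text
8.75 [ 0.6308 -0.1327  0.1157] [-90.   0.  51.] 0.03442888531478171 [-0.12  0.03 -0.79] [-0.036  0.02   0.028]
```

View pics/a5.png

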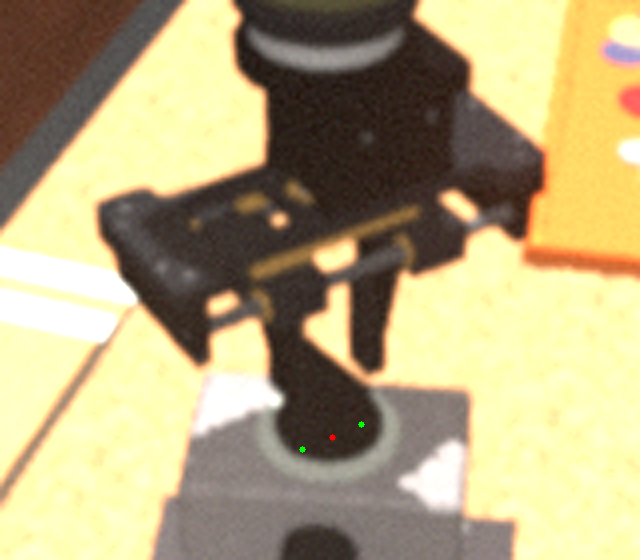

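carry_out(
  targets=[
    [[0,2,0],[0,0,0]],
    [[0,2,0],[0,0,0]],
    [[0,2,0],[0,0,0]],
    [[0,2,0],[0,0,0]],
    [[0,1,0],[0,0,0]],
    [[0,0,0],[0,0,0]],
  ],
)

```text
time_s: 9.4
tool_pos: [0.6309, -0.1328, 0.1069]
tool_rot: [-90.0, 0.0, 51.0]
force: [-0.5, 0.2, 0.6]
grip_width: 0.0349
```

```bash
python3 look.py a6
```

```text
9.4 [ 0.6309 -0.1328  0.1069] [-90.   0.  51.] 0.03493346069347256 [-0.48  0.21  0.6 ] [-0.004  0.02   0.027]
```

View pics/a6.png

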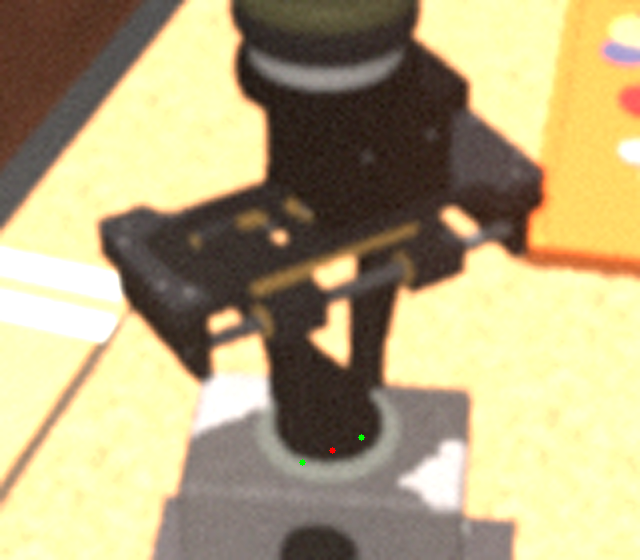

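carry_out(
  targets=[
    [[0,0,0],[0,0,0]],
    [[0,0,0],[0,0,0]],
    [[0,0,0],[0,0,0]],
    [[0,0,0],[0,0,0]],
    [[0,0,0],[0,0,0]],
    [[0,0,0],[0,0,0]],
  ],
  jaw=0,
  squeeze=8,
)

```text
time_s: 10.05
tool_pos: [0.6318, -0.1322, 0.1073]
tool_rot: [-90.0, -0.1, 51.1]
force: [3.3, 0.6, -0.1]
grip_width: 0.0142
```

```bash
cat > st.py <<'E'
from cell import env
o=env.get_obs(); print(o["time_s"],o["tool_pos"].round(4),o["tool_rot"].round(2),"w",round(o["grip_width"],4),"F",o["force"].round(2),"T",o["wrist_torque"].round(3),"q7",o["qpos"].round(1))
E
python3 st.py
```

```text
10.05 [ 0.6318 -0.1322  0.1073] [-9.004e+01 -7.000e-02  5.106e+01] w 0.0142 F [ 3.32  0.64 -0.11] T [ 0.265 -0.582  0.057] q7 [-19.6  23.4  37.5  90.8 -14.9  70.8  71.6]
```

carry_out(
  targets=[
    [[0,0,0],[0,0,0]],
    [[0,0,0],[0,0,0]],
  ],
  squeeze=30,
)

```text
time_s: 10.25
tool_pos: [0.6318, -0.1323, 0.1074]
tool_rot: [-90.0, -0.1, 51.1]
force: [2.9, 2.4, -0.4]
grip_width: 0.014
```

```bash
python3 st.py; python3 look.py a7
```

```text
10.25 [ 0.6318 -0.1323  0.1074] [-9.005e+01 -7.000e-02  5.106e+01] w 0.014 F [ 2.9   2.42 -0.44] T [ 0.365 -0.757  0.176] q7 [-19.6  23.4  37.5  90.8 -14.9  70.8  71.6]
10.25 [ 0.6318 -0.1323  0.1074] [-90.   -0.1  51.1] 0.013957013115602844 [ 2.9   2.42 -0.44] [ 0.365 -0.757  0.176]
```

View pics/a7.png

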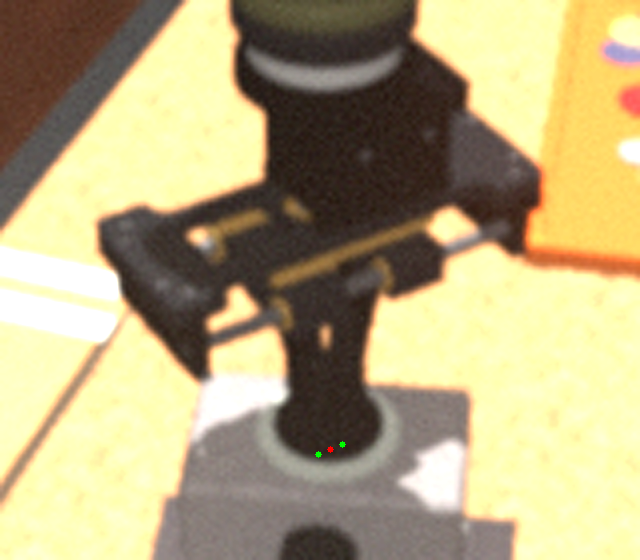

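carry_out(
  targets=[
    [[1,0,0],[0,0,0]],
    [[0,0,0],[0,0,0]],
  ],
)

```text
time_s: 10.5
tool_pos: [0.6317, -0.1323, 0.1073]
tool_rot: [-90.0, 0.0, 51.0]
force: [2.1, 1.0, -0.3]
grip_width: 0.0139
```

```bash
python3 st.py
```

```text
10.5 [ 0.6317 -0.1323  0.1073] [-9.002e+01  1.000e-02  5.101e+01] w 0.0139 F [ 2.11  0.99 -0.27] T [ 0.147 -0.571  0.202] q7 [-19.6  23.4  37.5  90.8 -14.8  70.9  71.5]
```

carry_out(
  targets=[
    [[0,0,0],[0,1,0]],
    [[0,0,0],[0,1,0]],
  ],
)

```text
time_s: 10.7
tool_pos: [0.6317, -0.1323, 0.1073]
tool_rot: [-90.0, 0.0, 48.9]
force: [2.4, 1.6, -0.0]
grip_width: 0.0138
```

```bash
python3 st.py
```

```text
10.7 [ 0.6317 -0.1323  0.1073] [-90.02   0.    48.95] w 0.0138 F [ 2.35  1.61 -0.04] T [ 0.06  -0.539  0.398] q7 [-19.9  23.5  37.9  90.8 -15.   70.9  69.6]
```

carry_out(
  targets=[
    [[0,0,0],[0,1,0]],
  ],
)

```text
time_s: 10.8
tool_pos: [0.6316, -0.1324, 0.1073]
tool_rot: [-90.0, 0.0, 47.9]
force: [1.7, 0.5, 1.0]
grip_width: 0.0138
```

```bash
python3 st.py
```

```text
10.8 [ 0.6316 -0.1324  0.1073] [-9.002e+01  1.000e-02  4.791e+01] w 0.0138 F [1.68 0.54 0.97] T [ 0.056 -0.52   0.2  ] q7 [-20.   23.5  38.1  90.8 -15.1  70.9  68.6]
```

carry_out(
  targets=[
    [[0,0,0],[0,1,0]],
  ],
)

```text
time_s: 10.9
tool_pos: [0.6316, -0.1324, 0.1073]
tool_rot: [-90.0, 0.0, 46.9]
force: [2.7, 0.3, 1.8]
grip_width: 0.0138
```

```bash
python3 st.py
```

```text
10.9 [ 0.6316 -0.1324  0.1073] [-9.001e+01  1.000e-02  4.689e+01] w 0.0138 F [2.66 0.28 1.75] T [-0.014 -0.448  0.103] q7 [-20.2  23.6  38.3  90.8 -15.2  70.9  67.7]
```

carry_out(
  targets=[
    [[0,0,0],[0,1,0]],
  ],
)

```text
time_s: 11.0
tool_pos: [0.6316, -0.1325, 0.1073]
tool_rot: [-90.0, 0.0, 45.9]
force: [2.7, 0.2, 1.3]
grip_width: 0.0135
```

```bash
python3 st.py
```

```text
11.0 [ 0.6316 -0.1325  0.1073] [-9.001e+01  1.000e-02  4.588e+01] w 0.0135 F [2.68 0.17 1.29] T [-0.084 -0.435 -0.057] q7 [-20.3  23.6  38.5  90.8 -15.3  71.   66.7]
```

carry_out(
  targets=[
    [[0,0,0],[0,1,0]],
  ],
)

```text
time_s: 11.1
tool_pos: [0.6316, -0.1326, 0.1073]
tool_rot: [-90.0, 0.0, 44.9]
force: [2.3, 0.3, 1.4]
grip_width: 0.0141
```

```bash
python3 st.py
```

```text
11.1 [ 0.6316 -0.1326  0.1073] [-9.001e+01  1.000e-02  4.489e+01] w 0.0141 F [2.26 0.27 1.43] T [-0.103 -0.378  0.001] q7 [-20.4  23.7  38.6  90.8 -15.4  71.   65.8]
```

carry_out(
  targets=[
    [[0,0,0],[0,1,0]],
  ],
)

```text
time_s: 11.2
tool_pos: [0.6315, -0.1326, 0.1073]
tool_rot: [-90.0, 0.0, 43.9]
force: [1.6, -0.1, 1.9]
grip_width: 0.0138
```

```bash
python3 st.py
```

```text
11.2 [ 0.6315 -0.1326  0.1073] [-9.002e+01  2.000e-02  4.389e+01] w 0.0138 F [ 1.58 -0.13  1.91] T [-0.251 -0.331 -0.009] q7 [-20.6  23.7  38.8  90.8 -15.4  71.   64.9]
```

carry_out(
  targets=[
    [[0,0,0],[0,1,0]],
  ],
)

```text
time_s: 11.3
tool_pos: [0.6315, -0.1326, 0.1073]
tool_rot: [-90.0, 0.0, 42.9]
force: [1.4, -1.6, 2.0]
grip_width: 0.0137
```

```bash
python3 st.py
```

```text
11.3 [ 0.6315 -0.1326  0.1073] [-9.001e+01  2.000e-02  4.290e+01] w 0.0137 F [ 1.36 -1.62  2.05] T [-0.266 -0.264  0.017] q7 [-20.7  23.7  39.   90.8 -15.5  71.   63.9]
```

carry_out(
  targets=[
    [[0,0,0],[0,1,0]],
  ],
)

```text
time_s: 11.4
tool_pos: [0.6315, -0.1326, 0.1073]
tool_rot: [-90.0, 0.0, 41.9]
force: [1.1, -0.3, 2.5]
grip_width: 0.0136
```

```bash
python3 st.py
```

```text
11.4 [ 0.6315 -0.1326  0.1073] [-9.002e+01  3.000e-02  4.192e+01] w 0.0136 F [ 1.06 -0.26  2.53] T [-0.277 -0.263  0.152] q7 [-20.8  23.8  39.2  90.8 -15.6  71.   63. ]
```

carry_out(
  targets=[
    [[0,0,0],[0,1,0]],
  ],
)

```text
time_s: 11.5
tool_pos: [0.6314, -0.1327, 0.1073]
tool_rot: [-90.0, 0.0, 40.9]
force: [1.1, -1.8, 2.2]
grip_width: 0.0135
```

```bash
python3 st.py
```

```text
11.5 [ 0.6314 -0.1327  0.1073] [-9.002e+01  4.000e-02  4.093e+01] w 0.0135 F [ 1.1  -1.78  2.23] T [-0.373 -0.096  0.312] q7 [-21.   23.8  39.4  90.8 -15.7  71.   62.1]
```

carry_out(
  targets=[
    [[0,0,0],[0,1,0]],
  ],
)

```text
time_s: 11.6
tool_pos: [0.6314, -0.1326, 0.1073]
tool_rot: [-90.0, 0.0, 39.9]
force: [0.8, -2.5, 3.6]
grip_width: 0.0137
```

```bash
python3 st.py
```

```text
11.6 [ 0.6314 -0.1326  0.1073] [-9.002e+01  4.000e-02  3.995e+01] w 0.0137 F [ 0.78 -2.47  3.56] T [-0.496 -0.058  0.348] q7 [-21.1  23.9  39.6  90.8 -15.8  71.   61.2]
```

carry_out(
  targets=[
    [[0,0,-0.4],[0,1,0]],
    [[0,0,0],[0,1,0]],
  ],
)

```text
time_s: 11.8
tool_pos: [0.6313, -0.1327, 0.1073]
tool_rot: [-90.0, 0.0, 37.9]
force: [-0.6, -1.5, 4.3]
grip_width: 0.0139
```

```bash
python3 st.py
```

```text
11.8 [ 0.6313 -0.1327  0.1073] [-8.997e+01  5.000e-02  3.791e+01] w 0.0139 F [-0.58 -1.47  4.29] T [-0.412  0.331  0.156] q7 [-21.3  24.   39.9  90.8 -16.   71.1  59.3]
```

carry_out(
  targets=[
    [[0,0,0],[0,1,0]],
  ],
)

```text
time_s: 11.9
tool_pos: [0.6313, -0.1328, 0.1072]
tool_rot: [-90.0, 0.1, 36.9]
force: [-1.6, -1.0, 4.6]
grip_width: 0.0138
```

```bash
python3 st.py
```

```text
11.9 [ 0.6313 -0.1328  0.1072] [-8.997e+01  5.000e-02  3.689e+01] w 0.0138 F [-1.59 -1.05  4.56] T [-0.454  0.56   0.073] q7 [-21.5  24.   40.1  90.8 -16.1  71.1  58.4]
```

carry_out(
  targets=[
    [[0,0,0],[0,1,0]],
  ],
)

```text
time_s: 12.0
tool_pos: [0.6313, -0.1328, 0.1073]
tool_rot: [-90.0, 0.0, 35.9]
force: [-2.5, -1.7, 4.4]
grip_width: 0.0141
```

```bash
python3 st.py
```

```text
12.0 [ 0.6313 -0.1328  0.1073] [-8.997e+01  5.000e-02  3.588e+01] w 0.0141 F [-2.49 -1.73  4.44] T [-0.556  0.681 -0.023] q7 [-21.6  24.1  40.3  90.8 -16.2  71.2  57.4]
```

carry_out(
  targets=[
    [[0,0,0],[0,1,0]],
    [[0,0,0],[0,1,0]],
  ],
)

```text
time_s: 12.2
tool_pos: [0.6312, -0.1329, 0.1072]
tool_rot: [-90.0, 0.1, 33.9]
force: [-3.3, -1.6, 5.2]
grip_width: 0.0141
```

```bash
python3 st.py
```

```text
12.2 [ 0.6312 -0.1329  0.1072] [-8.997e+01  6.000e-02  3.387e+01] w 0.0141 F [-3.28 -1.59  5.17] T [-0.498  0.677  0.041] q7 [-21.8  24.2  40.7  90.8 -16.3  71.2  55.6]
```

carry_out(
  targets=[
    [[0,0,0],[0,1,0]],
  ],
)

```text
time_s: 12.3
tool_pos: [0.6311, -0.1329, 0.1072]
tool_rot: [-90.0, 0.1, 32.9]
force: [-1.8, -1.6, 4.8]
grip_width: 0.0135
```

```bash
python3 st.py
```

```text
12.3 [ 0.6311 -0.1329  0.1072] [-8.996e+01  6.000e-02  3.287e+01] w 0.0135 F [-1.78 -1.57  4.79] T [-0.53   0.785 -0.007] q7 [-22.   24.2  40.9  90.8 -16.4  71.2  54.6]
```

carry_out(
  targets=[
    [[0,0,0],[0,1,0]],
  ],
)

```text
time_s: 12.4
tool_pos: [0.6311, -0.1329, 0.1072]
tool_rot: [-90.0, 0.1, 31.9]
force: [-3.3, -0.8, 5.2]
grip_width: 0.0135
```

```bash
python3 st.py
```

```text
12.4 [ 0.6311 -0.1329  0.1072] [-8.996e+01  7.000e-02  3.189e+01] w 0.0135 F [-3.33 -0.81  5.21] T [-0.536  0.725  0.166] q7 [-22.1  24.2  41.1  90.8 -16.5  71.2  53.7]
```

carry_out(
  targets=[
    [[0,0,0],[0,1,0]],
  ],
)

```text
time_s: 12.5
tool_pos: [0.6311, -0.1329, 0.1072]
tool_rot: [-90.0, 0.1, 30.9]
force: [-1.8, -1.8, 5.7]
grip_width: 0.0141
```

```bash
python3 st.py
```

```text
12.5 [ 0.6311 -0.1329  0.1072] [-8.997e+01  8.000e-02  3.091e+01] w 0.0141 F [-1.85 -1.76  5.7 ] T [-0.512  0.717  0.307] q7 [-22.3  24.3  41.3  90.8 -16.6  71.3  52.8]
```

carry_out(
  targets=[
    [[0,0,0],[0,1,0]],
    [[0,0,0],[0,1,0]],
    [[0,0,0],[0,1,0]],
  ],
)

```text
time_s: 12.8
tool_pos: [0.6309, -0.1331, 0.1073]
tool_rot: [-90.0, 0.1, 27.9]
force: [-3.7, -2.1, 5.5]
grip_width: 0.0139
```

```bash
python3 st.py
```

```text
12.8 [ 0.6309 -0.1331  0.1073] [-89.97   0.1   27.91] w 0.0139 F [-3.71 -2.06  5.46] T [-0.541  0.831  0.194] q7 [-22.7  24.4  41.8  90.8 -16.9  71.3  50. ]
```

carry_out(
  targets=[
    [[0,0,0],[0,1,0]],
    [[0,0,0],[0,1,0]],
  ],
)

```text
time_s: 13.0
tool_pos: [0.6308, -0.1331, 0.1073]
tool_rot: [-90.0, 0.1, 25.9]
force: [-4.7, -1.1, 6.9]
grip_width: 0.0139
```

```bash
python3 st.py
```

```text
13.0 [ 0.6308 -0.1331  0.1073] [-89.96   0.1   25.86] w 0.0139 F [-4.67 -1.11  6.9 ] T [-0.574  0.886 -0.01 ] q7 [-22.9  24.5  42.2  90.9 -17.1  71.4  48.1]
```

carry_out(
  targets=[
    [[0,0,0],[0,1,0]],
    [[0,0,0],[0,1,0]],
    [[0,0,0],[0,1,0]],
  ],
)

```text
time_s: 13.3
tool_pos: [0.6306, -0.1332, 0.1072]
tool_rot: [-90.0, 0.1, 22.9]
force: [-2.8, -2.6, 6.3]
grip_width: 0.0139
```

```bash
python3 st.py
```

```text
13.3 [ 0.6306 -0.1332  0.1072] [-89.96   0.12  22.85] w 0.0139 F [-2.77 -2.57  6.32] T [-0.541  0.965  0.008] q7 [-23.3  24.7  42.8  90.9 -17.4  71.4  45.3]
```

carry_out(
  targets=[
    [[0,0,0],[0,1,0]],
  ],
)

```text
time_s: 13.4
tool_pos: [0.6306, -0.1331, 0.1073]
tool_rot: [-90.0, 0.1, 21.9]
force: [-3.9, -2.7, 6.1]
grip_width: 0.0141
```

```bash
python3 st.py
```

```text
13.4 [ 0.6306 -0.1331  0.1073] [-89.96   0.12  21.87] w 0.0141 F [-3.93 -2.65  6.06] T [-0.537  0.946  0.169] q7 [-23.5  24.7  43.   90.9 -17.5  71.5  44.4]
```

carry_out(
  targets=[
    [[0,0,0],[0,1,0]],
  ],
)

```text
time_s: 13.5
tool_pos: [0.6306, -0.1332, 0.1072]
tool_rot: [-90.0, 0.1, 20.9]
force: [-4.4, -2.0, 6.8]
grip_width: 0.0138
```

```bash
python3 st.py
```

```text
13.5 [ 0.6306 -0.1332  0.1072] [-89.97   0.13  20.89] w 0.0138 F [-4.45 -1.99  6.79] T [-0.543  1.017  0.321] q7 [-23.6  24.8  43.2  90.9 -17.5  71.5  43.5]
```

carry_out(
  targets=[
    [[0,0,0],[0,1,0]],
    [[0,0,0],[0,1,0]],
    [[0,0,0],[0,1,0]],
  ],
)

```text
time_s: 13.8
tool_pos: [0.6304, -0.1333, 0.1072]
tool_rot: [-90.0, 0.2, 17.9]
force: [-4.4, -2.6, 5.8]
grip_width: 0.0138
```

```bash
python3 st.py
```

```text
13.8 [ 0.6304 -0.1333  0.1072] [-89.97   0.15  17.89] w 0.0138 F [-4.4  -2.62  5.8 ] T [-0.556  1.114  0.257] q7 [-24.   24.9  43.8  90.9 -17.8  71.6  40.7]
```

carry_out(
  targets=[
    [[0,0,0],[0,1,0]],
  ],
)

```text
time_s: 13.9
tool_pos: [0.6303, -0.1333, 0.1073]
tool_rot: [-90.0, 0.2, 16.9]
force: [-4.4, -2.1, 7.2]
grip_width: 0.0137
```

```bash
python3 st.py
```

```text
13.9 [ 0.6303 -0.1333  0.1073] [-89.97   0.16  16.87] w 0.0137 F [-4.38 -2.05  7.21] T [-0.589  1.179  0.114] q7 [-24.1  25.   44.   90.9 -17.9  71.6  39.8]
```

carry_out(
  targets=[
    [[0,0,0],[0,1,0]],
  ],
)

```text
time_s: 14.0
tool_pos: [0.6302, -0.1332, 0.1072]
tool_rot: [-90.0, 0.2, 15.9]
force: [-5.6, -1.4, 7.6]
grip_width: 0.0138
```

```bash
python3 st.py
```

```text
14.0 [ 0.6302 -0.1332  0.1072] [-89.96   0.16  15.85] w 0.0138 F [-5.64 -1.4   7.59] T [-0.606  1.15  -0.01 ] q7 [-24.3  25.   44.2  90.9 -18.   71.6  38.9]
```

carry_out(
  targets=[
    [[0,0,0],[0,1,0]],
  ],
)

```text
time_s: 14.1
tool_pos: [0.6303, -0.1333, 0.1072]
tool_rot: [-90.0, 0.2, 14.8]
force: [-4.5, -1.6, 6.5]
grip_width: 0.0139
```

```bash
python3 st.py
```

```text
14.1 [ 0.6303 -0.1333  0.1072] [-89.96   0.16  14.85] w 0.0139 F [-4.52 -1.58  6.51] T [-0.597  1.174  0.052] q7 [-24.4  25.1  44.4  90.9 -18.1  71.6  37.9]
```

carry_out(
  targets=[
    [[0,0,0],[0,1,0]],
  ],
)

```text
time_s: 14.2
tool_pos: [0.6302, -0.1333, 0.1072]
tool_rot: [-90.0, 0.2, 13.8]
force: [-4.7, -1.9, 7.0]
grip_width: 0.0139
```

```bash
python3 st.py
```

```text
14.2 [ 0.6302 -0.1333  0.1072] [-89.97   0.17  13.85] w 0.0139 F [-4.65 -1.87  7.03] T [-0.544  1.238 -0.014] q7 [-24.5  25.1  44.6  90.9 -18.2  71.7  37. ]
```

carry_out(
  targets=[
    [[0,0,0],[0,0,0]],
    [[0,0,0],[0,0,0]],
    [[0,0,0],[0,0,0]],
    [[0,0,0],[0,0,0]],
  ],
  jaw=0.4,
)

```text
time_s: 14.6
tool_pos: [0.632, -0.1316, 0.1067]
tool_rot: [-90.0, 0.0, 14.0]
force: [-0.3, 0.8, 0.3]
grip_width: 0.0332
```

carry_out(
  targets=[
    [[0,-5,0],[0,0,0]],
    [[0,-10,0],[0,0,0]],
    [[0,-20,0],[0,0,0]],
    [[0,-25,0],[0,0,0]],
    [[0,-25,0],[0,0,0]],
    [[0,-25,0],[0,0,0]],
    [[0,-15,0],[0,0,0]],
    [[0,0,0],[0,0,0]],
  ],
)

```text
time_s: 15.4
tool_pos: [0.6333, -0.133, 0.2351]
tool_rot: [-90.1, -0.3, 14.0]
force: [-0.7, -0.4, -1.3]
grip_width: 0.0347
```

```bash
python3 st.py; python3 look.py b1
```

```text
15.4 [ 0.6333 -0.133   0.2351] [-90.09  -0.26  14.01] w 0.0347 F [-0.74 -0.42 -1.29] T [-0.103 -0.009 -0.066] q7 [-25.4  20.8  46.6  80.9 -15.1  84.3  34.7]
15.4 [ 0.6333 -0.133   0.2351] [-90.1  -0.3  14. ] 0.03467428880042223 [-0.74 -0.42 -1.29] [-0.103 -0.009 -0.066]
```

View pics/side_b1.png

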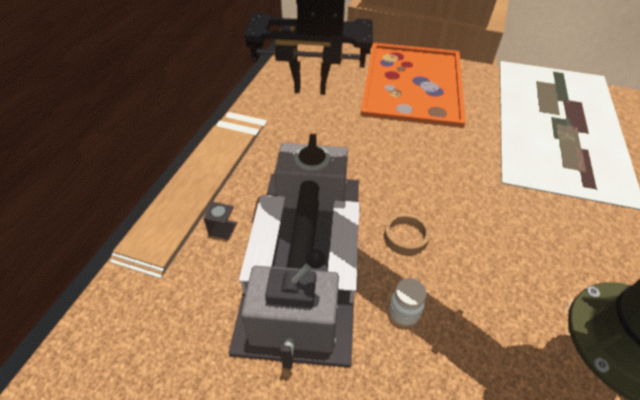

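carry_out(
  targets=[
    [[-7.6,0,25.2],[0,0,0]],
    [[-7.6,0,25.2],[0,0,0]],
    [[-7.6,0,25.2],[0,0,0]],
    [[-7.6,0,25.2],[0,0,0]],
    [[-7.6,0,25.2],[0,0,0]],
    [[-7.6,0,25.2],[0,0,0]],
    [[-7.6,0,25.2],[0,0,0]],
    [[-7.6,0,25.2],[0,0,0]],
    [[-7.6,0,25.2],[0,0,0]],
    [[-7.6,0,25.2],[0,0,0]],
    [[-7.6,0,25.2],[0,0,0]],
    [[-7.6,0,25.2],[0,1,0]],
  ],
  jaw=0,
  squeeze=10,
)

```text
time_s: 16.65
tool_pos: [0.4685, 0.1397, 0.2306]
tool_rot: [-90.0, 0.1, 13.0]
force: [0.1, 0.1, -0.6]
grip_width: 0.0005
```

carry_out(
  targets=[
    [[0,0,0],[0,0,0]],
    [[0,0,0],[0,0,0]],
  ],
)

```text
time_s: 16.85
tool_pos: [0.4694, 0.139, 0.231]
tool_rot: [-90.1, 0.1, 13.1]
force: [-0.4, 0.1, -0.5]
grip_width: 0.0003
```

```bash
python3 st.py; python3 - <<'E'
from h import *
for c in("side","top"):
    im=env.read_camera(c)[:,:,::-1]; cv2.imwrite(f"pics/{c}_b2.png",im)
    for n,z in(("lever_tip",.212),("knob_grip",.155)):
        for d in env.outline_of(c,n)[:2]: print(c,n,round(d["p"],2),np.round(d["xy"],1),ray(c,d["xy"],z).round(4))
E
```

```text
16.85 [0.4694 0.139  0.231 ] [-90.06   0.1   13.12] w 0.0003 F [-0.36  0.1  -0.55] T [-0.139  0.011  0.044] q7 [-54.4  -3.9  33.4 102.1   2.2  81.3  -8.3]
side lever_tip 0.63 [312.2 263.1] [0.5294 0.1619 0.212 ]
side knob_grip 0.59 [314.1 141.2] [ 0.6303 -0.1404  0.155 ]
top lever_tip 0.19 [388.8 263.2] [ 0.4226 -0.1046  0.212 ]
top knob_grip 0.86 [397.3 168.3] [ 0.6237 -0.1319  0.155 ]
```

View pics/side_b2.png

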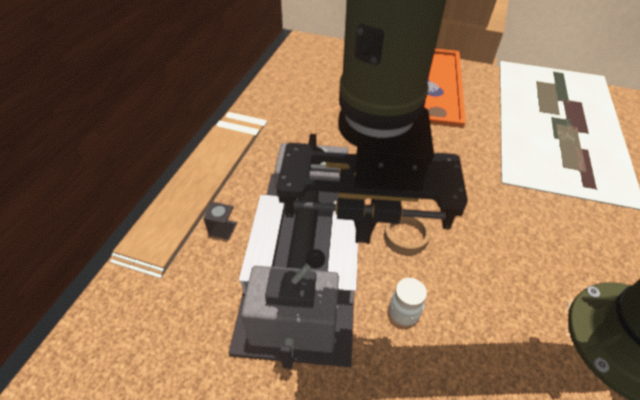

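View pics/top_b2.png

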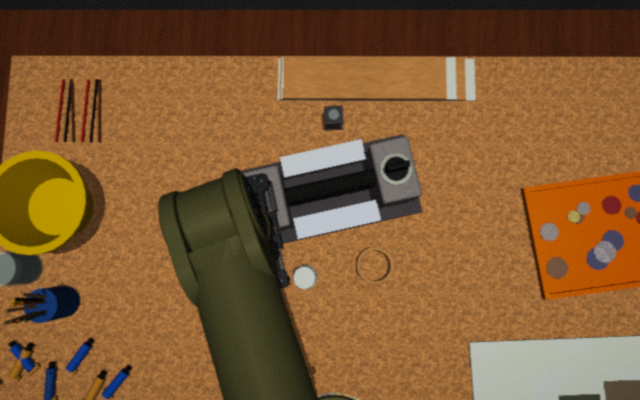

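```bash
python3 - <<'E'
from h import *
for z in(.231,.264): print(z,proj("side",(.4694,.139,z)))
print(proj("side",(.5305,.155,.212)))
im=cv2.imread("pics/side_b2.png"); z=cv2.resize(im[180:320,250:430],None,fx=4,fy=4,interpolation=cv2.INTER_CUBIC); z=np.clip(z.astype(float)*1.7,0,255).astype(np.uint8)
for h in(.231,.264): cv2.circle(z,tuple(map(int,(proj("side",(.4694,.139,h))-[250,180])*4)),3,(0,255,0),-1)
cv2.imwrite("pics/b2z.png",z)
E
```

```text
0.231 [361.31885571 253.37985479]
0.264 [363.52388675 238.10588545]
[313.11292596 258.76387605]
```

View pics/b2z.png

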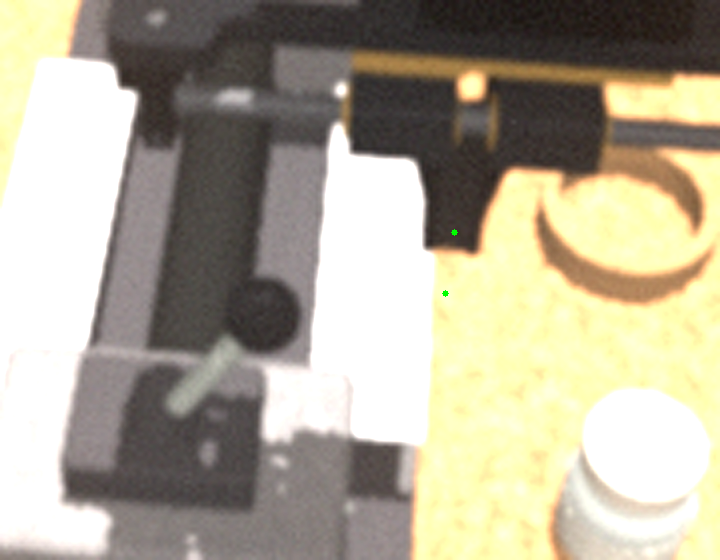

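carry_out(
  targets=[
    [[0,10,0],[0,0,0]],
    [[0,10,0],[0,0,0]],
    [[0,12,0],[0,0,0]],
    [[0,12,0],[0,0,0]],
    [[0,10,0],[0,0,0]],
    [[0,2,0],[0,0,0]],
    [[0,0,0],[0,0,0]],
  ],
)

```text
time_s: 17.85
tool_pos: [0.4699, 0.1388, 0.1757]
tool_rot: [-90.0, 0.0, 13.0]
force: [0.2, -0.0, 0.5]
grip_width: 0.0003
```

```bash
cat > lk.py <<'E'
from h import *
import sys
im=env.read_camera("side")[:,:,::-1]; z=cv2.resize(im[180:320,250:430],None,fx=4,fy=4,interpolation=cv2.INTER_CUBIC); z=np.clip(z.astype(float)*1.7,0,255).astype(np.uint8)
cv2.imwrite(f"pics/{sys.argv[1]}.png",z)
E
python3 st.py; python3 lk.py b3
```

```text
17.85 [0.4699 0.1388 0.1757] [-9.002e+01  4.000e-02  1.302e+01] w 0.0003 F [ 0.16 -0.05  0.49] T [-0.065  0.048 -0.004] q7 [-54.   -2.1  33.9 107.    1.2  74.8  -7.4]
```

View pics/b3.png

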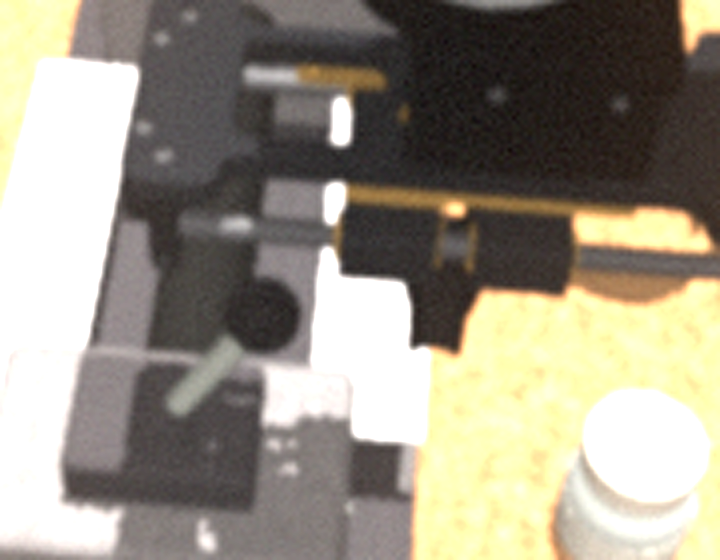

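carry_out(
  targets=[
    [[6,0,0],[0,0,0]],
    [[8,0,0],[0,0,0]],
    [[8,0,0],[0,0,0]],
    [[5,0,0],[0,0,0]],
    [[4,0,0],[0,0,0]],
    [[3,0,0],[0,0,0]],
    [[3,0,0],[0,0,0]],
  ],
)

```text
time_s: 18.6
tool_pos: [0.5059, 0.1472, 0.1761]
tool_rot: [-90.0, 0.1, 13.0]
force: [-2.9, -0.8, 1.5]
grip_width: 0.0006
```

carry_out(
  targets=[
    [[3,0,0],[0,0,0]],
    [[3,0,0],[0,0,0]],
    [[3,0,0],[0,0,0]],
    [[3,0,0],[0,0,0]],
  ],
)

```text
time_s: 19.0
tool_pos: [0.5181, 0.1501, 0.1762]
tool_rot: [-90.0, -0.0, 13.0]
force: [-1.4, -0.1, 1.2]
grip_width: 0.0005
```

```bash
python3 st.py; python3 lk.py b4
```

```text
19.0 [0.5181 0.1501 0.1762] [-8.999e+01 -1.000e-02  1.302e+01] w 0.0005 F [-1.37 -0.07  1.24] T [-0.14   0.289 -0.033] q7 [-52.4   5.3  35.7 100.8  -3.2  74.9  -2.9]
```

View pics/b4.png

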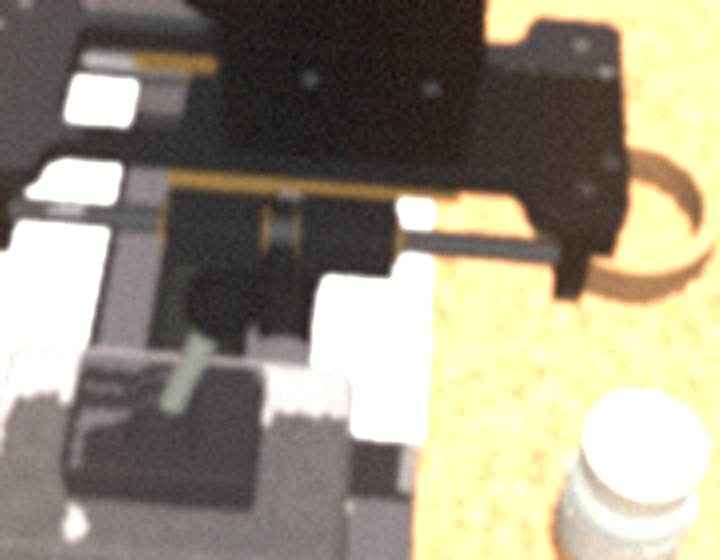

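carry_out(
  targets=[
    [[3,0,0],[0,0,0]],
    [[3,0,0],[0,0,0]],
    [[4,0,0],[0,0,0]],
    [[4,0,0],[0,0,0]],
    [[4,0,0],[0,0,0]],
    [[4,0,0],[0,0,0]],
    [[4,0,0],[0,0,0]],
    [[4,0,0],[0,0,0]],
    [[4,0,0],[0,0,0]],
    [[3,0,0],[0,0,0]],
    [[2,0,0],[0,0,0]],
    [[2,0,0],[0,0,0]],
  ],
)

```text
time_s: 20.25
tool_pos: [0.5579, 0.1592, 0.176]
tool_rot: [-90.0, 0.0, 13.0]
force: [-2.3, -0.4, -0.4]
grip_width: 0.0007
```

carry_out(
  targets=[
    [[2,0,0],[0,0,0]],
    [[2,0,0],[0,0,0]],
  ],
)

```text
time_s: 20.45
tool_pos: [0.5617, 0.1601, 0.176]
tool_rot: [-90.0, 0.0, 13.0]
force: [-0.5, -1.0, -0.5]
grip_width: 0.0008
```

```bash
python3 st.py; python3 lk.py b5
```

```text
20.45 [0.5617 0.1601 0.176 ] [-9.000e+01  2.000e-02  1.302e+01] w 0.0008 F [-0.47 -0.98 -0.53] T [-0.133  0.239 -0.033] q7 [-50.   11.8  36.3  94.8  -7.2  75.7   0.6]
```

View pics/b5.png

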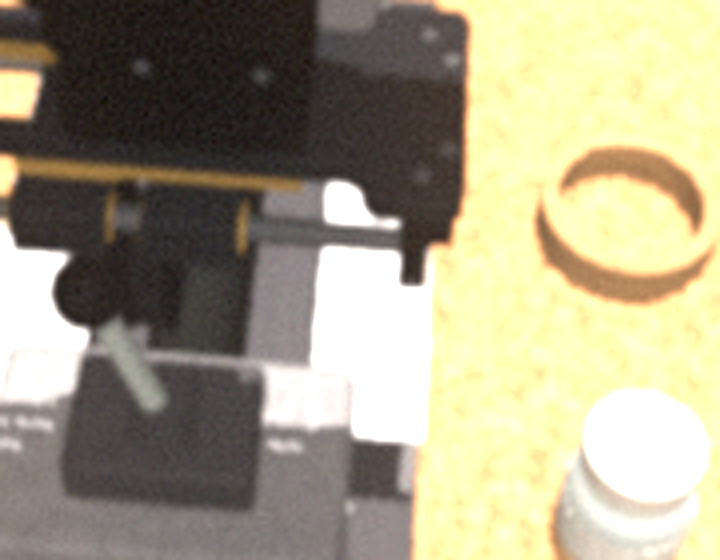

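carry_out(
  targets=[
    [[2,0,0],[0,0,0]],
    [[2,0,0],[0,0,0]],
  ],
)

```text
time_s: 20.7
tool_pos: [0.5657, 0.161, 0.1761]
tool_rot: [-90.0, 0.0, 13.0]
force: [-1.2, 0.1, -0.6]
grip_width: 0.0004
```

carry_out(
  targets=[
    [[2,0,0],[0,0,0]],
    [[1,0,0],[0,0,0]],
  ],
)

```text
time_s: 20.9
tool_pos: [0.5688, 0.1617, 0.1762]
tool_rot: [-90.0, -0.0, 13.0]
force: [-0.5, -0.6, -1.3]
grip_width: 0.0008
```

carry_out(
  targets=[
    [[1,0,0],[0,0,0]],
    [[1,0,0],[0,0,0]],
  ],
)

```text
time_s: 21.1
tool_pos: [0.5706, 0.1621, 0.1762]
tool_rot: [-90.0, -0.0, 13.0]
force: [-1.7, 0.3, -0.8]
grip_width: 0.0002
```

carry_out(
  targets=[
    [[1,0,0],[0,0,0]],
    [[1,0,0],[0,0,0]],
  ],
)

```text
time_s: 21.3
tool_pos: [0.5725, 0.1626, 0.1762]
tool_rot: [-90.0, -0.0, 13.0]
force: [-0.2, 0.4, 0.1]
grip_width: 0.0003
```

carry_out(
  targets=[
    [[1,0,0],[0,0,0]],
    [[1,0,0],[0,0,0]],
  ],
)

```text
time_s: 21.5
tool_pos: [0.5746, 0.1631, 0.1763]
tool_rot: [-90.0, -0.0, 13.0]
force: [-0.5, -0.1, -0.5]
grip_width: 0.0001
```

```bash
python3 st.py; python3 lk.py b6; python3 - <<'E'
from h import *
for dx in(-.038,.031,.038):
    X=(.564+dx*.974,.1598+dx*.225,.212); print(dx,(proj("side",X)-[250,180])*4)
E
```

```text
21.5 [0.5746 0.1631 0.1763] [-9.000e+01 -1.000e-02  1.302e+01] w 0.0001 F [-0.52 -0.1  -0.51] T [-0.138  0.207  0.063] q7 [-49.2  13.7  36.4  93.   -8.3  76.1   1.4]
-0.038 [265.92720808 309.07087947]
0.031 [ 63.54885666 292.06809124]
0.038 [ 43.15655297 290.35483476]
```

View pics/b6.png

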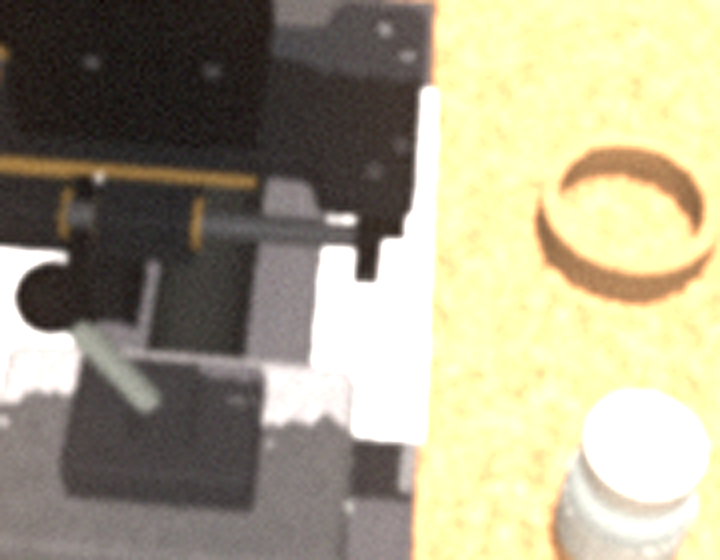

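carry_out(
  targets=[
    [[1,0,0],[0,0,0]],
    [[0,0,0],[0,0,0]],
  ],
)

```text
time_s: 21.75
tool_pos: [0.5756, 0.1633, 0.1762]
tool_rot: [-90.0, -0.0, 13.0]
force: [-0.6, -0.4, 0.2]
grip_width: 0.0004
```

carry_out(
  targets=[
    [[1,0,0],[0,0,0]],
    [[0,0,0],[0,0,0]],
  ],
)

```text
time_s: 21.95
tool_pos: [0.5765, 0.1635, 0.1762]
tool_rot: [-90.0, -0.0, 13.0]
force: [-0.7, -0.1, 0.2]
grip_width: 0.0003
```

carry_out(
  targets=[
    [[1,0,0],[0,0,0]],
    [[0,0,0],[0,0,0]],
  ],
)

```text
time_s: 22.15
tool_pos: [0.5775, 0.1637, 0.1762]
tool_rot: [-90.0, -0.0, 13.0]
force: [-1.0, -0.5, -0.3]
grip_width: 0.0005
```

carry_out(
  targets=[
    [[1,0,0],[0,0,0]],
    [[0,0,0],[0,0,0]],
  ],
)

```text
time_s: 22.35
tool_pos: [0.5778, 0.1638, 0.176]
tool_rot: [-90.0, 0.1, 13.0]
force: [-2.7, -0.7, 0.1]
grip_width: 0.0006
```

carry_out(
  targets=[
    [[1,0,0],[0,0,0]],
    [[0,0,0],[0,0,0]],
  ],
)

```text
time_s: 22.55
tool_pos: [0.578, 0.1638, 0.1759]
tool_rot: [-90.0, 0.2, 13.0]
force: [-5.4, -1.5, 0.8]
grip_width: 0.0003
```

```bash
python3 st.py; python3 lk.py b7
```

```text
22.55 [0.578  0.1638 0.1759] [-89.99   0.18  13.01] w 0.0003 F [-5.41 -1.47  0.83] T [-0.326  1.309 -0.014] q7 [-48.9  14.4  36.4  92.3  -8.7  76.4   1.7]
```

View pics/b7.png

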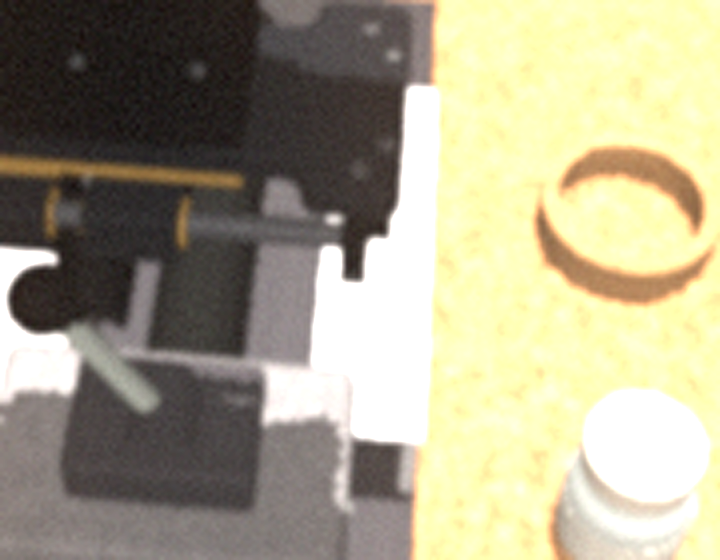

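carry_out(
  targets=[
    [[0,0,0],[0,0,0]],
    [[-3,0,0],[0,0,0]],
    [[-5,0,0],[0,0,0]],
    [[-10,0,0],[0,0,0]],
    [[-15,0,0],[0,0,0]],
    [[-15,0,0],[0,0,0]],
    [[-15,0,0],[0,0,0]],
    [[0,-10,0],[0,0,0]],
    [[0,-25,0],[0,0,0]],
    [[0,-25,0],[0,0,0]],
    [[0,-20,0],[0,0,0]],
    [[0,0,0],[0,0,0]],
  ],
)

```text
time_s: 23.8
tool_pos: [0.5204, 0.1506, 0.26]
tool_rot: [-89.9, -0.4, 13.0]
force: [1.1, 0.2, -0.3]
grip_width: 0.0004
```

carry_out(
  targets=[
    [[-15,0,15],[0,0,0]],
    [[-15,0,25],[0,0,0]],
    [[-15,0,30],[0,0,0]],
    [[-15,0,30],[0,0,0]],
    [[-10,0,30],[0,0,0]],
    [[-5,0,20],[0,0,0]],
    [[0,0,0],[0,0,0]],
  ],
)

```text
time_s: 24.5
tool_pos: [0.4089, 0.2824, 0.2554]
tool_rot: [-90.0, 0.0, 13.4]
force: [0.5, -0.6, -0.3]
grip_width: 0.0007
```

```bash
python3 st.py; python3 - <<'E'
from h import *
for c in("side","top"):
    im=env.read_camera(c)[:,:,::-1]; cv2.imwrite(f"pics/{c}_c1.png",im)
    for n,z in(("lever_tip",.212),("knob_grip",.155),("jar_center",.0375),("tape_center",.012),("loupe_center",.027)):
        for d in env.outline_of(c,n)[:1]: print(c,n,round(d["p"],2),np.round(d["xy"],1),ray(c,d["xy"],z).round(4))
E
```

```text
24.5 [0.4089 0.2824 0.2554] [-8.997e+01  4.000e-02  1.337e+01] w 0.0007 F [ 0.51 -0.61 -0.26] T [-0.074  0.006 -0.019] q7 [-63.3  -2.8  24.9  98.7   1.1  83.9 -25.2]
side lever_tip 0.94 [265.2 257.9] [0.5919 0.1744 0.212 ]
side knob_grip 0.89 [312.3 152.9] [ 0.6225 -0.1072  0.155 ]
side tape_center 0.51 [299.8 242.3] [ 0.6126 -0.0022  0.012 ]
side loupe_center 0.76 [219.1 221.3] [0.7792 0.0113 0.027 ]
top lever_tip 0.68 [253.6 177.8] [0.5908 0.1667 0.212 ]
top knob_grip 0.62 [400.9 168.8] [ 0.6227 -0.1395  0.155 ]
top jar_center 0.64 [304.4 276.7] [0.3869 0.0698 0.0375]
top tape_center 0.94 [385.3 272.3] [ 0.3984 -0.123   0.012 ]
top loupe_center 0.74 [333.2 119.3] [0.771  0.0048 0.027 ]
```

View pics/side_c1.png

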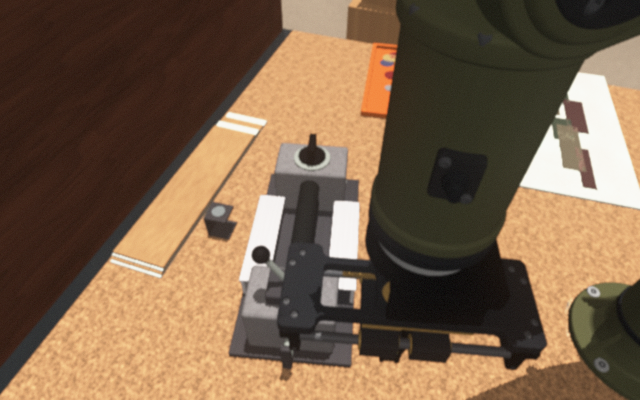

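View pics/top_c1.png

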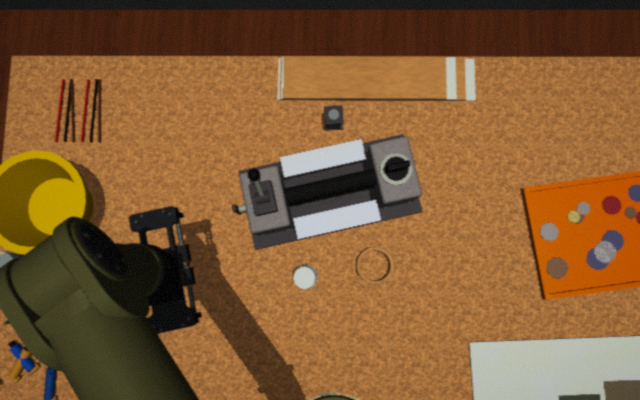

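```bash
python3 -c "
from cell import env
print(env.sign_off())"
```

```text
the job is handed in; nothing more can be done
None
```

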